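Lay out the slide-staining station

ROBOT

A 6-joint arm with a two-finger parallel gripper is mounted at the origin on a cart in front of the work surface, level with it; the furniture and walls round the work are solid. World frame = base frame: x ahead of the robot, y to its left, z up, the work surface at z = 0. Lengths are in m, angles in degrees, forces in N, time in s.
With the tool pointing down it reaches from about 0.35 to 0.85 m from the base axis. Payload 8.1 kg.
Tool frame: the origin (TCP) lies on the centre line of the jaws, within the pads' length; the fingertips stand 25 mm ahead of it and the grasp point (between the pads) lies 6 mm ahead of it; z points along the fingers, y is the line along which they close (so a half turn about z gives the same grasp; the last joint's range is limited). The gripper opens to 93 mm and grips with 3 to 60 N. Pads are 15 mm wide; open, the fingers measure 128 mm over their backs; the gripper's body (75 mm by 188 mm) begins 65 mm behind the grasp point.
Start: joints at [63.69, 7.471, 85.268, -0, 87.261, -4.893], TCP at [0.219, 0.559, 0.244] pointing down, gripper open.
Joint ranges: [-169.43, 169.43], [-51.17, 129.36], [1.28, 143.12], [-76.62, 256.62], [0, 156.53], [-152.29, 152.29]. Speed limits (degrees/s): [136.94, 136.94, 159.86, 180, 180, 180].

INTERFACE

Orientations are given as a 3x3 rotation matrix whose columns are the frame's x, y, z axes.
In Python, from workcell import ctrl, optics gives the robot as it stands.
- The arm moves only by the shell command python3 -m inch 'ROWS' [OPENING]. ROWS is text: rows parted by semicolons, each of 4 numbers parted by spaces: the shift along the tool's x, y, z each as a share of 0.03 m, from -1 to 1, then the turn about the tool's z as a share of 5 degrees, from -1 to 1. In form: tx ty tz spin; .... A call has 1 to 5 rows; each row shifts and turns the commanded pose from where the row before left it, along the tool's axes as they then stand; what a row does not reach is not made up. A row lasts 1/10 s, in which the tool goes at most 50 mm and 8.59 degrees, less where a joint would pass 70% of its speed; a pose out of reach is approached as far as the arm can. A call with a number of a shift or a turn outside -1 to 1 is refused whole. A call with a gripper value outside its range is refused whole. OPENING is the closure, from 0 (fully open) to 1 (shut), set as the call begins (- or left out, the last holds). The fingers move at their own pace and stop on an object; the grip force is fixed at half the most. Time passes only in rows, so rows that do not move let the fingers close. It gives the time, the measured TCP pose, the force, the opening and the grip force at its end, in the units of the state.
- ctrl.state(): the state, without advancing time (a new reading comes with each control period).
- optics.get_image(name): name is "scene" or "side" or "wrist"; returns a dict with "frame" (384x512x3 uint8, red, green, blue), "intrinsics" (3x3 intrinsics, pixels), "k1" (the pictures are not rectified: a ray, as slopes to the right and down, at radius r is drawn at 1 + k1 r^2 times it, then the intrinsics apply), "camera_from_world" (4x4, takes a point from world to camera coordinates); the wrist camera has in their place "tool_from_camera" (4x4, takes a point from camera to tool coordinates, whose origin is the TCP and whose axes are the flange's). Camera axes: x right, y down, z forward; pixel columns grow to the right and rows downward; lengths in m; the calibration is good to about 2 mm. A picture is of the moment at which its call begins: read the wrist's pose just before it. There is no depth.
- ctrl.finish_job(): hands the job in; it is judged then, once.
The state is a dict: "clock": time; "joints": joint angles; "dq": joint speeds; "effort": joint torques, N m; "eef_pos": TCP position; "ee_rot": TCP orientation; "wrist_force": force on the tool from outside, world axes, zero at the start; "wrist_torque": the same for the moment, N m; "grip_width": opening from 0.0 (shut) to 1.0 (fully open); "gripper_force": force on a finger pad.
Only numpy, scipy, OpenCV 4.12 (cv2) and the standard library are available. Lean on these libraries where they do the work, as an engineer would, in place of code of your own. Each camera call takes 0.05 s, during which the arm holds its last target. There are 200 camera calls.

TASK

Lay out the staining station on the dark green mat: lay the red carton flat, midway between the white tray and the timer and in line with them, its long side running front to back on the mat, with the blue carton squared up and centred on top of it; stand the small brown bottle with the white cap centred in front of the timer (on the robot's side), about two centimetres clear of it. Stand the large rubber stopper in the large compartment of the tray and the small stopper in the small compartment, both upright on the tray's floor. Leave the white crucible where it stands.

Things in the scene. Friction and masses are not known exactly. Their poses are not given: they have to be found in the camera images.
- mat: Dark green rubber station mat lying fixed on the worktop, 170 (x) x 330 (y) x 2 mm; its place and yaw vary. Origin: centre of its underside. Its x axis points front to back, away from the robot; y to the left. The tray and the timer lie on it about 121 mm left and right of its centre, either way round, both about 20 mm behind the centre line.
- tray: White low tray, fixed on the mat, 56 (x) x 96 (y) x 10 mm high, a 5 mm lip at each end; walls 4 mm thick, floor 3 mm thick (walls stand 7 mm above the floor). Origin: centre of its underside, on the mat's top; x points away from the robot, y left. Two compartments: large, 48 x 48 mm, on the left, centre at y = +20 mm; small, 48 (x) x 36 (y) mm, on the right, centre at y = -26 mm.
- bench_timer: White digital bench timer with dark keys and one red key, fixed on the mat, 62 (x) x 66 (y) x 18 mm. Origin: centre of its underside (on the mat's top). Its x axis points away from the robot: its front edge, facing the robot, is at x = -31 mm.
- red_carton_mid (a point): Red printed carton lying flat, 58 (x) x 105 (y) x 30 mm, about 0.14 kg, loose. The point is its centre, 15 mm above its underside; y is its long side, z up.
- blue_carton_mid (a point): Blue printed carton lying flat, 45 (x) x 70 (y) x 24 mm, about 0.05 kg, loose. The point is its centre, 12 mm above its underside; y is its long side, z up.
- brown_bottle_mid (a point): Small brown round bottle with white cap, standing, closed (the cap does not turn); body 42 mm across up to 56 mm height, whole height 85 mm, about 0.09 kg, loose. The point is on its axis, 42.5 mm above its foot; grip round the body below 56 mm.
- large_stopper_mid (a point): Large brick-red rubber stopper standing upright, 28 mm across (gripped as a straight cylinder), 24 mm high, loose, light. The point is its centre, 12 mm above its foot.
- small_stopper_mid (a point): Small brick-red rubber stopper standing upright, 20 mm across (gripped as a straight cylinder), 24 mm high, loose, light. The point is its centre, 12 mm above its foot.
- white_crucible_mid (a point): White porcelain crucible, 44 mm across, 35 mm high, loose; a bystander behind the mat, to be left alone. The point is its centre, 17.5 mm above its foot.
There are look-alikes about, which are no part of the job. What is shaped like the part that bears brown_bottle_mid but turquoise or yellow is not meant.

How it is judged (in metres and radians):
At the end, for the whole second after the job is handed in: Red carton flat midway between tray and timer (16 mm each way, long side within 15 deg of front-back); blue on it (13 mm, 12 deg); bottle upright 2 to 45 mm clear before the timer, 16 mm sideways; each stopper upright in its compartment; crucible within 15 mm of its place; all at rest (x of red_carton_mid in the frame of mat between 0.004 and 0.036 m and y of red_carton_mid in the frame of mat between -0.016 and 0.016 m and z of red_carton_mid in the frame of mat between 0.013 and 0.021 m and angle between each of red_carton_mid, blue_carton_mid, brown_bottle_mid's own z axis and vertical below 0.08 rad and angle between the y axis of red_carton_mid and the x axis of mat, either way round below 0.26 rad and z of blue_carton_mid in the frame of red_carton_mid between 0.023 and 0.031 m and horizontal distance between blue_carton_mid and red_carton_mid below 0.013 m and angle between the y axis of blue_carton_mid and the y axis of red_carton_mid, either way round below 0.22 rad and x of brown_bottle_mid in the frame of bench_timer between -0.097 and -0.054 m and y of brown_bottle_mid in the frame of bench_timer between -0.016 and 0.016 m and height (world z) of brown_bottle_mid below 0.05 m and contact force between brown_bottle and bench_timer below 0.02 N and y of large_stopper_mid in the frame of tray between -0.005 and 0.045 m and x of large_stopper_mid in the frame of tray between -0.025 and 0.025 m and z of large_stopper_mid in the frame of tray between 0.011 and 0.019 m and angle between each of large_stopper_mid, small_stopper_mid's own z axis and vertical below 0.1 rad and y of small_stopper_mid in the frame of tray between -0.045 and -0.007 m and x of small_stopper_mid in the frame of tray between -0.025 and 0.025 m and z of small_stopper_mid in the frame of tray between 0.011 and 0.019 m and distance of white_crucible_mid from where it was at the start of the episode below 0.015 m and linear speed of each of red_carton, blue_carton, brown_bottle, large_stopper, small_stopper below 0.02 m/s); the robot touches nothing.
It fails at once if the bottle is tipped over (leaned more than 0.6 rad) (angle between brown_bottle_mid's own z axis and vertical above 0.6 rad).
It fails at once if the crucible is knocked away (moved more than 30 mm) (distance of white_crucible_mid from where it was at the start of the episode above 0.03 m).
It also fails if it takes over 112 s, if anything falls off the work surface, if the arm or the gripper's body presses on something with over 40 N, if the wrist force passes 120 N, or if a joint passes its speed limit or range.

## Working session

There is one attempt and no reset: what is moved stays moved. The work goes in short steps, Python scripts to look and compute and a shell command to move; the robot and the scene stay as the last step left them, time stands still between calls to the robot, and variables do not carry over. Pictures are saved under pics/ and viewed, at most 14 in all, crops included, and the job is handed in when it is done.

```bash
mkdir -p pics; ls; cat > h.py <<'E'
import numpy as np, cv2
from workcell import ctrl, optics
def save(name,fn):
    d=optics.get_image(name); cv2.imwrite('pics/'+fn,d['frame'][:,:,::-1]); np.save('pics/'+fn+'.npy',d,allow_pickle=True); return d
E
python3 - <<'E'
from h import *
a=save('scene','s0.png'); b=save('side','d0.png')
i=[cv2.resize(cv2.imread('pics/'+f),(800,600),interpolation=cv2.INTER_CUBIC) for f in('s0.png','d0.png')]
cv2.imwrite('pics/s0b.png',i[0]);cv2.imwrite('pics/d0b.png',i[1])
for d in(a,b): print(d['intrinsics'],d['k1'],np.round(d['camera_from_world'],3))
s=ctrl.state();print(s)
E
```

```text
pics
[[412.82328603   0.         252.57903846]
 [  0.         412.82328603 194.91765027]
 [  0.           0.           1.        ]] 0.023325734592316606 [[ 0.446 -0.895  0.005 -0.349]
 [-0.447 -0.227 -0.865  0.261]
 [ 0.775  0.384 -0.502  0.788]
 [ 0.     0.     0.     1.   ]]
[[366.28026263   0.         252.90923599]
 [  0.         366.28026263 195.79675572]
 [  0.           0.           1.        ]] 0.030368560378961237 [[-0.845 -0.535 -0.021  0.425]
 [-0.32   0.537 -0.781  0.279]
 [ 0.429 -0.653 -0.625  1.013]
 [ 0.     0.     0.     1.   ]]
{'clock': 0.1, 'joints': array([ 6.36907317e+01,  7.51225317e+00,  8.53221981e+01, -4.84042565e-04,
        8.72601079e+01, -4.89402017e+00]), 'dq': array([-0.09283867, -0.1016666 , -0.1370591 , -0.02186066,  0.08904088,
        0.07711802]), 'effort': array([ 1.09024288e-03, -5.61343288e+01, -4.93095160e+01,  7.70324632e-02,
        2.91220093e-02, -5.29996714e-05]), 'eef_pos': array([0.2188617 , 0.55816525, 0.24268502]), 'ee_rot': array([[-9.30958780e-01,  3.65123576e-01, -7.23905119e-04],
       [ 3.65124269e-01,  9.30957608e-01, -1.48315359e-03],
       [ 1.32390636e-04, -1.64507018e-03, -9.99998638e-01]]), 'wrist_force': array([-0.02857578,  0.55666877,  0.29848818]), 'wrist_torque': array([0.03413318, 0.02405329, 0.06632528]), 'gripper_force': 0.0, 'grip_width': 0.998574514427967}
```

View pics/s0b.png

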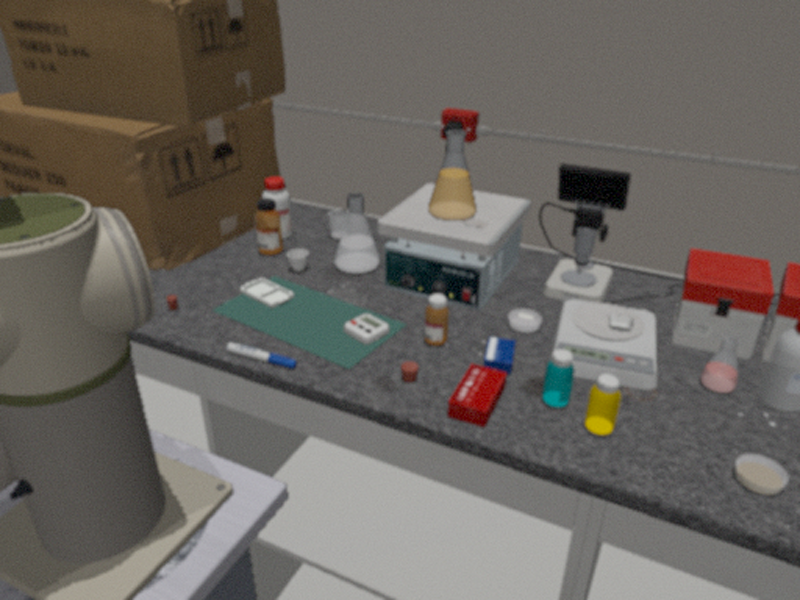

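View pics/d0b.png

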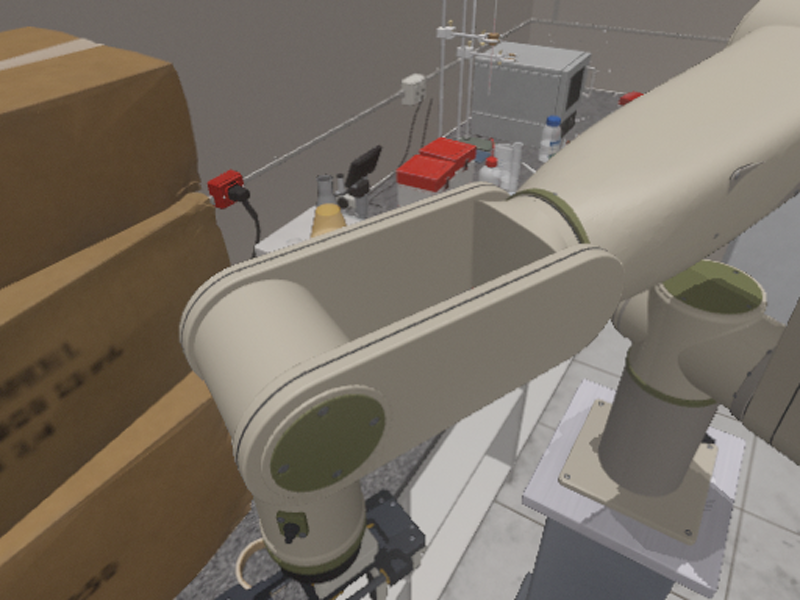

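Candidates in the scene (800x600 view):
- Bottles: brown with white cap (436,320), which I choose; brown with black cap (268,228), turquoise (558,380) and yellow (603,405), all rejected.
- Stoppers: (409,372) looks large, (172,302) looks small.
- Red carton at (478,395), not the red boxes (727,300). Blue carton at (500,354), not the blue pen cap (280,360).
- Crucible at (297,260), not the dish (525,320).

I'll check these in one close crop.

```bash
python3 - <<'E'
import cv2
i=cv2.imread('pics/s0.png')[160:280,100:340]
cv2.imwrite('pics/c0.png',cv2.resize(i,(800,400),interpolation=cv2.INTER_CUBIC))
E
```

```text
(no output)
```

View pics/c0.png

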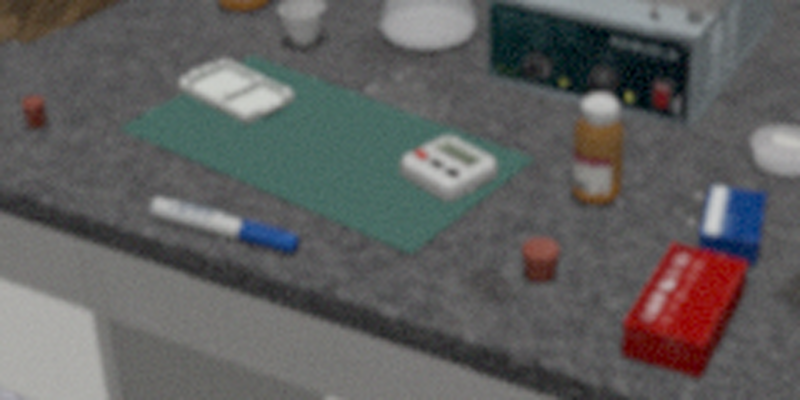

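The crop confirms the choice. Tray at crop (237,90), timer (450,165), crucible (303,20), small stopper (35,110), large stopper (540,258), brown/white-cap bottle (598,150), red carton (687,300), blue carton (733,222). Next I compute positions.

```bash
cat >> h.py <<'E'
def ray(d,u,v,T=None):
    """world origin & direction. T: world_from_camera"""
    K=np.array(d['intrinsics'])
    x=np.array([(u-K[0,2])/K[0,0],(v-K[1,2])/K[1,1]]); y=x.copy()
    for _ in range(20): y=x/(1+d['k1']*(y@y))
    if T is None: T=np.linalg.inv(d['camera_from_world'])
    return T[:3,3],T[:3,:3]@np.array([y[0],y[1],1])
def pt(d,u,v,z,T=None):
    o,r=ray(d,u,v,T); return o+r*(z-o[2])/r[2]
def wT(d,s):
    T=np.eye(4);T[:3,:3]=s['ee_rot'];T[:3,3]=s['eef_pos'];return T@d['tool_from_camera']
E
python3 - <<'E'
from h import *
d=np.load('pics/s0.png.npy',allow_pickle=True).item()
P={'matL':(127,128,.002),'matBk':(250,57,.002),'matR':(530,158,.002),'matF':(412,250,.002),
'trL':(180,80,.012),'trB':(212,58,.012),'trR':(294,95,.012),'trF':(246,116,.012),
'tiL':(404,153,.02),'tiB':(452,133,.02),'tiR':(497,162,.02),'tiF':(448,190,.02),
'bot_cap':(601,100,.085),'bot_foot':(597,197,0),'sL_top':(541,246,.024),'sS_top':(34,102,.024),'sL_foot':(540,272,0),'sS_foot':(36,121,0),
'cr':(303,5,.035),'cr_foot':(303,42,0),
'rBL':(672,245,.03),'rBR':(748,262,.03),'rFR':(703,345,.03),'rFL':(632,318,.03),'rF0':(625,357,0),'rFR0':(698,370,0),
'bBL':(707,187,.024),'bBR':(766,193,.024),'bFL':(700,237,.024),'bFR':(756,245,.024)}
for k,(u,v,z) in P.items(): print(k,np.round(pt(d,100+(u)/3.3333,160+v/3.3333,z),3))
w=optics.get_image('wrist');print(w['intrinsics'],w['k1'],np.round(w['tool_from_camera'],3))
E
```

```text
matL [0.45  0.211 0.002]
matBk [0.611 0.194 0.002]
matR [ 0.566 -0.128  0.002]
matF [ 0.404 -0.105  0.002]
trL [0.528 0.213 0.012]
trB [0.577 0.213 0.012]
trR [0.552 0.103 0.012]
trF [0.502 0.119 0.012]
tiL [ 0.5   -0.043  0.02 ]
tiB [ 0.546 -0.063  0.02 ]
tiR [ 0.522 -0.119  0.02 ]
tiF [ 0.467 -0.103  0.02 ]
bot_cap [ 0.55  -0.198  0.085]
bot_foot [ 0.539 -0.202  0.   ]
sL_top [ 0.426 -0.205  0.024]
sS_top [0.421 0.286 0.024]
sL_foot [ 0.426 -0.204  0.   ]
sS_foot [0.426 0.294 0.   ]
cr [0.675 0.173 0.035]
cr_foot [0.664 0.169 0.   ]
rBL [ 0.463 -0.294  0.03 ]
rBR [ 0.468 -0.351  0.03 ]
rFR [ 0.365 -0.353  0.03 ]
rFL [ 0.37 -0.3   0.03]
rF0 [ 0.363 -0.299  0.   ]
rFR0 [ 0.373 -0.349  0.   ]
bBL [ 0.559 -0.288  0.024]
bBR [ 0.572 -0.333  0.024]
bFL [ 0.491 -0.307  0.024]
bFR [ 0.5   -0.347  0.024]
[[303.39786582   0.         251.31383217]
 [  0.         303.39786582 193.39958236]
 [  0.           0.           1.        ]] 0.020321134828334312 [[-0.    -0.955 -0.295  0.084]
 [ 1.    -0.    -0.     0.001]
 [ 0.    -0.295  0.955 -0.142]
 [ 0.     0.     0.     1.   ]]
```

```bash
cat >> h.py <<'E'
def go(x,y,z=None,yaw=None):
    """shares: spin first, then shifts in the axes after the spin. yaw: tool y from world y, ccw, deg (mod 180)"""
    s=ctrl.state();R=s['ee_rot'];c=np.degrees(np.arctan2(-R[0,1],R[1,1]))
    yaw=c if yaw is None else yaw
    dl=(yaw-c+90)%180-90; a=np.radians(dl)
    Z=np.array([[np.cos(a),-np.sin(a),0],[np.sin(a),np.cos(a),0],[0,0,1]])
    t=np.array([x,y,s['eef_pos'][2] if z is None else z])-s['eef_pos']
    print('t',round(s['clock'],2),'pos',np.round(s['eef_pos'],4),'yaw',round(c,1),'q6',round(s['joints'][5]),'| spin sh',round(-dl/5,2),'shift sh',np.round((Z@R).T@t/.03,2))
E
python3 - <<'E'
from h import *
d=np.load('pics/s0.png.npy',allow_pickle=True).item()
for u,v in((150,264),(240,230),(275,205)): print(np.round(pt(d,u*.64,v*.64,0),3))
go(.424,.290,.13,-8)
E
```

```text
[0.542 0.466 0.   ]
[0.775 0.41  0.   ]
[0.947 0.431 0.   ]
t 0.15 pos [0.2189 0.5582 0.2428] yaw -21.4 q6 -5 | spin sh -2.68 shift sh [-8.01 -7.9   3.77]
```

```bash
python3 -m inch '0 0 1 -0.9;0 0 1 -0.9;0 0 0.9 -0.88;-0.8 -0.8 0 0;-0.9 -0.9 0 0'; python3 -m inch '-0.9 -0.9 0.2 0;-0.9 -0.9 0.2 0;-0.9 -0.9 0.2 0;-0.9 -0.9 0.2 0;-0.9 -0.9 0 0'; python3 -m inch '-0.9 -0.9 0 0;-0.9 -0.8 0 0;0 0 0 0;0 0 0 0'
python3 - <<'E'
from h import *
go(.424,.290,.13,-8)
save('wrist','w1.png')
E
```

```text
clock: 0.65
eef_pos: [0.2614, 0.4998, 0.1544]
ee_rot: [[-0.991, 0.137, -0.002], [0.137, 0.991, -0.003], [0.002, -0.003, -1.0]]
wrist_force: [0.8, -0.3, 1.5]
grip_width: 0.998
gripper_force: 0.0
clock: 1.15
eef_pos: [0.3773, 0.3466, 0.1314]
ee_rot: [[-0.99, 0.139, -0.001], [0.139, 0.99, -0.001], [0.001, -0.001, -1.0]]
wrist_force: [1.1, -0.9, 0.6]
grip_width: 0.998
gripper_force: 0.0
clock: 1.55
eef_pos: [0.4238, 0.2899, 0.1324]
ee_rot: [[-0.99, 0.142, -0.001], [0.142, 0.99, 0.0], [0.001, 0.0, -1.0]]
wrist_force: [-0.1, 0.0, -0.4]
grip_width: 1.0
gripper_force: 0.0
t 1.55 pos [0.4238 0.2899 0.1324] yaw -8.1 q6 -53 | spin sh -0.03 shift sh [-0.01  0.    0.08]
```

View pics/w1.png

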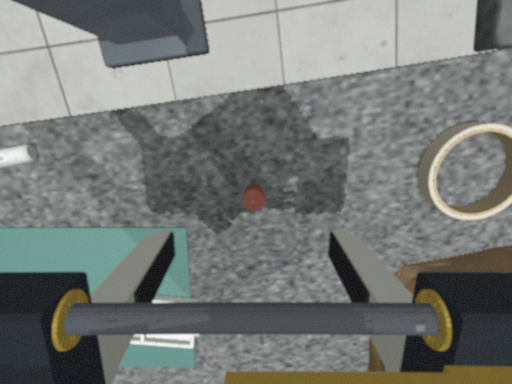

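Wrist view: small stopper at (254,198), mat's near-left corner at (187,228), tray partly visible at (165,325), and a tape roll and box on the right, clear of the jaws.

```bash
python3 - <<'E'
from h import *
d=np.load('pics/w1.png.npy',allow_pickle=True).item();s=ctrl.state();T=wT(d,s)
hsv=cv2.cvtColor(d['frame'],cv2.COLOR_RGB2HSV)
m=cv2.inRange(d['frame'],(80,0,0),(255,75,75));n,_,st,c=cv2.connectedComponentsWithStats(m);print([(st[i],np.round(c[i])) for i in range(1,n) if st[i][4]>60])
print(pt(d,254,198,.012,T),pt(d,187,228,.002,T))
p=pt(d,254,198,.012,T); go(p[0],p[1],.034,-8)
E
```

```text
[(array([242, 184,  24,  27, 415], dtype=int32), array([253., 197.])), (array([430, 247,  82,  25, 978], dtype=int32), array([480., 261.])), (array([369, 344,   9,  27, 109], dtype=int32), array([372., 360.]))]
[0.42563621 0.29398924 0.012     ] [0.4501068  0.22475496 0.002     ]
t 1.6 pos [0.4233 0.2906 0.1324] yaw -8.1 q6 -53 | spin sh -0.01 shift sh [-0.06  0.12  3.28]
```

```bash
python3 -m inch '-0.06 0.12 0.8 0;0 0 0.9 0;0 0 0.9 0;0 0 0.68 0;0 0 0 0' 0.5; python3 -m inch '0 0 0 0;0 0 0 0;0 0 0 0;0 0 0 0;0 0 0 0' 1;python3 -m inch '0 0 0 0;0 0 -1 0;0 0 -1 0;0 0 -1 0;0 0 0 0'
python3 - <<'E'
from h import *
go(.541,.134,.13,-8)
E
```

```text
clock: 2.1
eef_pos: [0.4224, 0.2934, 0.0308]
ee_rot: [[-0.99, 0.138, -0.006], [0.138, 0.99, -0.003], [0.005, -0.004, -1.0]]
wrist_force: [-1.1, -0.5, 0.5]
grip_width: 0.62
gripper_force: 0.0
clock: 2.6
eef_pos: [0.4265, 0.294, 0.0351]
ee_rot: [[-0.99, 0.14, 0.001], [0.14, 0.99, 0.001], [-0.001, 0.001, -1.0]]
wrist_force: [-0.5, 0.6, 3.0]
grip_width: 0.208
gripper_force: 30.0
clock: 3.1
eef_pos: [0.4287, 0.2952, 0.1292]
ee_rot: [[-0.99, 0.14, 0.007], [0.14, 0.99, 0.004], [-0.006, 0.005, -1.0]]
wrist_force: [0.2, 0.7, -0.6]
grip_width: 0.207
gripper_force: 30.0
t 3.1 pos [0.4287 0.2952 0.1292] yaw -8.0 q6 -53 | spin sh -0.0 shift sh [-4.45 -4.8  -0.02]
```

```bash
python3 -m inch '-0.9 -0.96 -0.5 0;-0.9 -0.96 -0.5 0;-0.9 -0.96 0 0;-0.9 -0.96 0 0;-0.85 -0.96 0 0'; python3 -m inch '0 0 0 0;0 0 0 0'
python3 - <<'E'
from h import *
go(.541,.134,.13,-8)
save('wrist','w2.png')
E
```

```text
clock: 3.6
eef_pos: [0.5385, 0.131, 0.1535]
ee_rot: [[-0.99, 0.14, -0.001], [0.14, 0.99, -0.0], [0.001, -0.0, -1.0]]
wrist_force: [0.2, 0.5, 0.5]
grip_width: 0.205
gripper_force: 30.0
clock: 3.8
eef_pos: [0.5377, 0.1318, 0.1532]
ee_rot: [[-0.99, 0.142, -0.002], [0.142, 0.99, 0.0], [0.002, -0.0, -1.0]]
wrist_force: [-0.1, -0.5, -1.4]
grip_width: 0.205
gripper_force: 30.0
t 3.8 pos [0.5377 0.1318 0.1532] yaw -8.1 q6 -73 | spin sh -0.03 shift sh [-0.1   0.09  0.77]
```

View pics/w2.png

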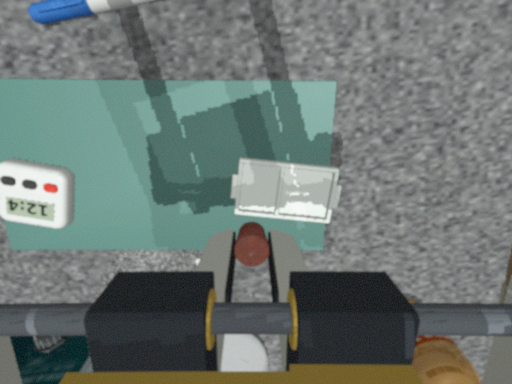

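Wrist view 2:
- Tray top corners: (240,158), (339,167), (331,222), (236,214). The divider is at column 278, with the large compartment on the image right (+y).
- Mat corners: (336,83) and (323,249).
- Timer: right edge from (74,172) to (68,228).
- Held stopper: (252,243).

```bash
python3 - <<'E'
from h import *
d=np.load('pics/w2.png.npy',allow_pickle=True).item();s=ctrl.state();T=wT(d,s)
P=lambda u,v,z:pt(d,u,v,z,T)[:2]
t=[P(*c,.012) for c in((240,158),(339,167),(331,222),(236,214))];c=np.mean(t,0)
a=t[1]-t[0]+t[2]-t[3];ty=a/np.linalg.norm(a);tx=np.array([ty[1],-ty[0]])
print('tray',c,'yaw',np.degrees(np.arctan2(-ty[0],ty[1])),np.linalg.norm(a)/2,'large',c+.02*ty,'small',c-.026*ty)
print('mat NL,FL',P(336,83,.002),P(323,249,.002),'near pt',P(5,80,.002),P(8,249,.002))
print('timer',[P(*q,.02) for q in((2,162),(74,172),(68,228),(2,222))])
q=c-.026*ty; go(q[0],q[1],.041,-8)
E
```

```text
tray [0.5436761  0.16782132] yaw -13.289033760961985 0.09519096018769427 large [0.54827337 0.18728577] small [0.53769965 0.14251752]
mat NL,FL [0.45126786 0.2238576 ] [0.61675202 0.20026585] near pt [ 0.40794565 -0.0706301 ] [ 0.56898408 -0.13067508]
timer [array([ 0.47729341, -0.08662368]), array([ 0.49523387, -0.0256511 ]), array([ 0.54861614, -0.04870209]), array([ 0.53352653, -0.10874545])]
t 3.85 pos [0.5373 0.1327 0.1533] yaw -8.1 q6 -73 | spin sh -0.01 shift sh [0.03 0.33 3.74]
```

```bash
python3 -m inch '0.03 0.33 0.5 0.9;0 0 0.9 0;0 0 0.8 0;0 0 0.8 0;0 0 0.6 0'; python3 -m inch '0 0 0 0;0 0 0 0'
python3 - <<'E'
from h import *
go(.5377,.1425,.041,-13)
E
```

```text
clock: 4.35
eef_pos: [0.5366, 0.1439, 0.0442]
ee_rot: [[-0.977, 0.215, -0.002], [0.215, 0.977, -0.0], [0.002, -0.001, -1.0]]
wrist_force: [-0.6, -0.4, -0.4]
grip_width: 0.209
gripper_force: 30.0
clock: 4.55
eef_pos: [0.5377, 0.1434, 0.0462]
ee_rot: [[-0.977, 0.215, -0.001], [0.215, 0.977, -0.0], [0.001, -0.0, -1.0]]
wrist_force: [0.9, 0.1, -0.0]
grip_width: 0.205
gripper_force: 30.0
t 4.55 pos [0.5377 0.1434 0.0462] yaw -12.4 q6 -68 | spin sh 0.11 shift sh [-0.01 -0.03  0.17]
```

```bash
python3 -m inch '0 0 0.1 0;0 0 0.1 0;0 0 0 0;0 0 0 0'; python3 -m inch '0 0 0 0;0 0 0 0;0 0 0 0' 0.68;python3 -m inch '0 0 -0.3 0;0 0 -0.6 0;0 0 -1 0;0 0 -1 0;0 0 -0.5 0'
python3 - <<'E'
from h import *
go(.426,-.205,.14,-8)
E
```

```text
clock: 4.95
eef_pos: [0.5388, 0.1425, 0.0406]
ee_rot: [[-0.976, 0.217, 0.0], [0.217, 0.976, 0.0], [-0.0, 0.0, -1.0]]
wrist_force: [0.2, -0.7, -0.6]
grip_width: 0.204
gripper_force: 30.0
clock: 5.25
eef_pos: [0.5387, 0.1424, 0.0404]
ee_rot: [[-0.976, 0.217, 0.0], [0.217, 0.976, 0.0], [-0.0, 0.0, -1.0]]
wrist_force: [-0.4, -0.2, -0.4]
grip_width: 0.32
gripper_force: 0.0
clock: 5.75
eef_pos: [0.5402, 0.1427, 0.1461]
ee_rot: [[-0.976, 0.217, 0.005], [0.217, 0.976, 0.001], [-0.004, 0.002, -1.0]]
wrist_force: [-0.3, -1.3, 0.3]
grip_width: 0.315
gripper_force: 0.0
t 5.75 pos [0.5402 0.1427 0.1461] yaw -12.5 q6 -68 | spin sh -0.9 shift sh [  2.16 -12.01   0.17]
```

```bash
python3 -m inch '0 0 0 -0.9;0.2 -1 0 0;0.2 -1 0 0;0.2 -1 0 0;0.2 -1 0 0' 0;python3 -m inch '0.2 -1 0 0;0.2 -1 0 0;0.2 -1 0 0;0.2 -1 0 0;0.2 -1 0 0';python3 -m inch '0.2 -1 0 0;0.16 -1 0 0;0 -1 0 0;0 0 0 0;0 0 0 0'
python3 - <<'E'
from h import *
go(.426,-.205,.14,-8)
d=save('wrist','w3.png');s=ctrl.state();T=wT(d,s)
m=cv2.inRange(d['frame'],(80,0,0),(255,75,75));n,_,st,c=cv2.connectedComponentsWithStats(m);print([(st[i],np.round(c[i]),pt(d,*c[i],.012,T)) for i in range(1,n) if st[i][4]>60])
E
```

```text
clock: 6.25
eef_pos: [0.4974, 0.0261, 0.1421]
ee_rot: [[-0.99, 0.139, -0.0], [0.139, 0.99, -0.0], [0.0, -0.0, -1.0]]
wrist_force: [0.2, 0.2, 0.2]
grip_width: 0.699
gripper_force: 0.0
clock: 6.75
eef_pos: [0.4468, -0.1184, 0.1422]
ee_rot: [[-0.99, 0.139, 0.0], [0.139, 0.99, -0.0], [-0.0, -0.0, -1.0]]
wrist_force: [1.2, 0.2, 0.9]
grip_width: 0.998
gripper_force: 0.0
clock: 7.25
eef_pos: [0.4239, -0.2052, 0.1421]
ee_rot: [[-0.99, 0.141, -0.0], [0.141, 0.99, 0.001], [0.0, 0.001, -1.0]]
wrist_force: [0.1, 0.6, -0.7]
grip_width: 1.003
gripper_force: 0.0
t 7.25 pos [ 0.4239 -0.2052  0.1421] yaw -8.1 q6 -114 | spin sh -0.02 shift sh [-0.07  0.02  0.07]
[(array([  70,  142,  101,  124, 6217], dtype=int32), array([119., 196.]), array([ 0.40966439, -0.32624774,  0.012     ])), (array([238, 179,  32,  32, 511], dtype=int32), array([255., 194.]), array([ 0.42597257, -0.20011433,  0.012     ]))]
```

View pics/w3.png

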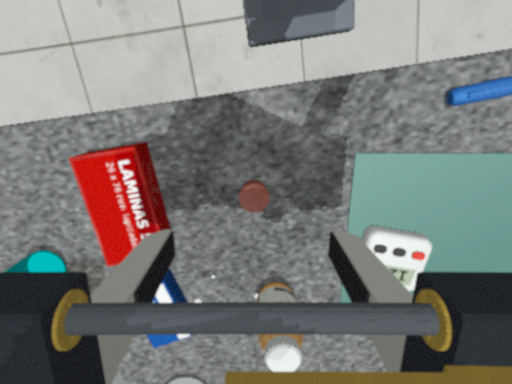

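Large stopper at (254,196), red carton at (120,200), bottle behind the stopper. The approach is clear.

```bash
python3 -m inch '-0.07 0.17 0.8 0;0 0 0.9 0;0 0 0.9 0;0 0 0.7 0;0 0 0.3 0' 0.4; python3 -m inch '0 0 0 0;0 0 0 0;0 0 0 0;0 0 0 0;0 0 0 0' 1;python3 -m inch '0 0 0 0;0 0 -1 0;0 0 -1 0;0 0 -1 0;0 0 -0.6 0'
python3 - <<'E'
from h import *
go(.548,.187,.14,-13)
E
```

```text
clock: 7.8
eef_pos: [0.4258, -0.1981, 0.0319]
ee_rot: [[-0.99, 0.138, -0.003], [0.138, 0.99, 0.002], [0.003, 0.002, -1.0]]
wrist_force: [0.2, 0.1, 0.2]
grip_width: 0.626
gripper_force: 0.0
clock: 8.3
eef_pos: [0.4279, -0.2008, 0.0355]
ee_rot: [[-0.99, 0.14, 0.002], [0.14, 0.99, -0.001], [-0.002, -0.001, -1.0]]
wrist_force: [0.3, 1.3, 5.9]
grip_width: 0.293
gripper_force: 30.0
clock: 8.8
eef_pos: [0.4278, -0.2008, 0.1451]
ee_rot: [[-0.99, 0.14, 0.003], [0.14, 0.99, -0.002], [-0.003, -0.001, -1.0]]
wrist_force: [0.3, -0.1, -0.8]
grip_width: 0.296
gripper_force: 30.0
t 8.8 pos [ 0.4278 -0.2008  0.1451] yaw -8.0 q6 -113 | spin sh 0.99 shift sh [-0.99 13.5   0.15]
```

```bash
python3 -m inch '0 0 0 1;-0.1 1 0 0;-0.1 1 0 0;-0.1 1 0 0;-0.1 1 0 0';python3 -m inch '-0.1 1 0 0;-0.1 1 0 0;-0.1 1 0 0;-0.1 1 0 0;-0.1 1 0 0';python3 -m inch '-0.1 1 0 0;0 1 0 0;0 1 0 0;0 1 0 0;0 0.6 0 0';python3 -m inch '0 0 0 0;0 0 0 0'
python3 - <<'E'
from h import *
go(.549,.190,.046,-13)
save('wrist','w4.png')
E
```

```text
clock: 9.3
eef_pos: [0.4659, -0.0851, 0.1425]
ee_rot: [[-0.974, 0.226, 0.0], [0.226, 0.974, -0.0], [-0.0, -0.0, -1.0]]
wrist_force: [0.3, 0.1, 0.2]
grip_width: 0.292
gripper_force: 30.0
clock: 9.8
eef_pos: [0.5143, 0.0579, 0.1424]
ee_rot: [[-0.974, 0.225, 0.0], [0.225, 0.974, -0.0], [-0.0, 0.0, -1.0]]
wrist_force: [1.0, -1.3, -0.3]
grip_width: 0.295
gripper_force: 30.0
clock: 10.3
eef_pos: [0.5483, 0.1924, 0.1423]
ee_rot: [[-0.975, 0.224, 0.0], [0.224, 0.975, 0.0], [-0.0, 0.0, -1.0]]
wrist_force: [0.0, 0.1, -1.0]
grip_width: 0.295
gripper_force: 30.0
clock: 10.5
eef_pos: [0.5479, 0.1901, 0.142]
ee_rot: [[-0.974, 0.225, -0.001], [0.225, 0.974, -0.001], [0.0, -0.001, -1.0]]
wrist_force: [-0.3, 0.5, -0.0]
grip_width: 0.293
gripper_force: 30.0
t 10.5 pos [0.5479 0.1901 0.142 ] yaw -13.0 q6 -63 | spin sh 0.0 shift sh [-0.04  0.01  3.2 ]
```

View pics/w4.png

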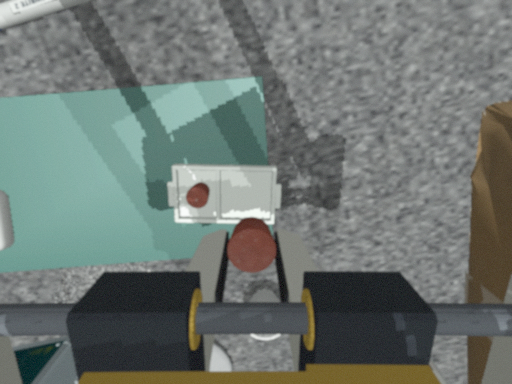

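The small stopper stands in its compartment at (198,195). The large compartment, centred at (247,193), is under the tool.

```bash
python3 -m inch '0 0 0.6 0;0 0 0.9 0;0 0 0.9 0;0 0 0.6 0;0 0 0.2 0'; python3 -m inch '0 0 0.1 0;0 0 0.05 0;0 0 0 0;0 0 0 0';python3 -m inch '0 0 0 0;0 0 0 0;0 0 0 0' 0.58;python3 -m inch '0 0 -0.3 0;0 0 -0.6 0;0 0 -1 0;0 0 -1 0;0 0 -0.7 0'
python3 - <<'E'
from h import *
go(.542,-.200,.19,-8)
E
```

```text
clock: 11.05
eef_pos: [0.5463, 0.1887, 0.0437]
ee_rot: [[-0.974, 0.227, -0.004], [0.227, 0.974, -0.001], [0.004, -0.002, -1.0]]
wrist_force: [0.1, 0.2, -0.7]
grip_width: 0.293
gripper_force: 30.0
clock: 11.45
eef_pos: [0.5489, 0.1907, 0.0429]
ee_rot: [[-0.974, 0.225, 0.002], [0.225, 0.974, 0.0], [-0.002, 0.001, -1.0]]
wrist_force: [0.2, -0.5, 0.0]
grip_width: 0.291
gripper_force: 30.0
clock: 11.75
eef_pos: [0.5482, 0.1907, 0.042]
ee_rot: [[-0.974, 0.225, 0.0], [0.225, 0.974, 0.0], [-0.0, 0.0, -1.0]]
wrist_force: [0.1, 0.5, 0.3]
grip_width: 0.42
gripper_force: 0.0
clock: 12.25
eef_pos: [0.549, 0.1908, 0.1529]
ee_rot: [[-0.974, 0.225, 0.003], [0.225, 0.974, 0.001], [-0.003, 0.001, -1.0]]
wrist_force: [0.2, 0.5, 0.2]
grip_width: 0.42
gripper_force: 0.0
t 12.25 pos [0.549  0.1908 0.1529] yaw -13.0 q6 -63 | spin sh -1.0 shift sh [ -1.59 -12.93  -1.25]
```

```bash
python3 -m inch '0 0 -0.6 -1;0 -1 -0.6 0;-0.2 -1 0 0;-0.2 -1 0 0;-0.2 -1 0 0' 0;python3 -m inch '-0.2 -1 0 0;-0.2 -1 0 0;-0.2 -1 0 0;0 -1 0 0;0 -1 0 0';python3 -m inch '0 -1 0 0;0 -1 0 0;0 -1 0 0;0 -1 0 0;0 0 0 0';python3 -m inch '0 0 0 0;0 0 0 0'
python3 - <<'E'
from h import *
go(.542,-.200,.19,-8)
save('wrist','w5.png')
E
```

```text
clock: 12.75
eef_pos: [0.5493, 0.0682, 0.1869]
ee_rot: [[-0.99, 0.139, 0.001], [0.139, 0.99, -0.0], [-0.001, 0.0, -1.0]]
wrist_force: [0.8, 0.3, -1.6]
grip_width: 0.803
gripper_force: 0.0
clock: 13.25
eef_pos: [0.546, -0.0831, 0.1866]
ee_rot: [[-0.99, 0.139, 0.001], [0.139, 0.99, -0.0], [-0.001, -0.0, -1.0]]
wrist_force: [0.5, -0.8, 0.3]
grip_width: 1.0
gripper_force: 0.0
clock: 13.75
eef_pos: [0.5288, -0.2039, 0.1865]
ee_rot: [[-0.99, 0.143, 0.0], [0.143, 0.99, -0.002], [-0.001, -0.001, -1.0]]
wrist_force: [0.0, 0.2, -1.7]
grip_width: 1.0
gripper_force: 0.0
clock: 13.95
eef_pos: [0.5295, -0.1999, 0.186]
ee_rot: [[-0.99, 0.139, 0.0], [0.139, 0.99, 0.0], [-0.0, 0.0, -1.0]]
wrist_force: [-0.8, -0.0, 0.6]
grip_width: 1.002
gripper_force: 0.0
t 13.95 pos [ 0.5295 -0.1999  0.186 ] yaw -8.0 q6 -108 | spin sh 0.0 shift sh [-0.41  0.05 -0.13]
```

View pics/w5.png

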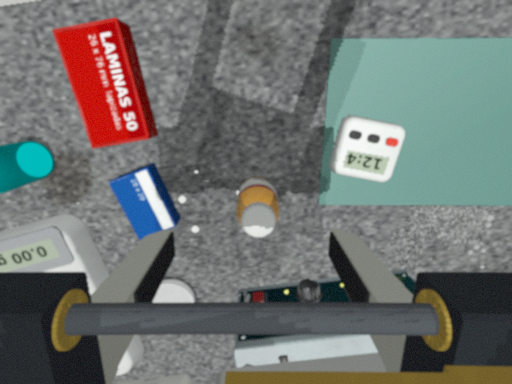

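View 5:
- Bottle cap centre: (259,222).
- Timer top corners: (350,115), (405,126), (390,184), (334,172).
- Mat right corners: (333,40) and (320,205).
- Red carton: (105,82).
- Blue carton corners: (110,182), (155,165), (181,218), (137,238).

```bash
python3 - <<'E'
from h import *
d=np.load('pics/w5.png.npy',allow_pickle=True).item();s=ctrl.state();T=wT(d,s)
P=lambda u,v,z:pt(d,u,v,z,T)[:2]
b=P(259,222,.085);print('bottle',b)
def box(n,q,z):
    t=[P(*c,z) for c in q];c=np.mean(t,0);a=t[1]-t[0]+t[2]-t[3];bb=t[3]-t[0]+t[2]-t[1]
    x=-a;print(n,'c',c,'yaw',np.degrees(np.arctan2(a[0],-a[1]))if 0 else np.degrees(np.arctan2(-a[0],a[1])),'size',np.linalg.norm(a)/2,np.linalg.norm(bb)/2);return c,np.degrees(np.arctan2(-a[0],a[1]))
c,y=box('timer',((350,115),(405,126),(390,184),(334,172)),.02)
X=np.array([np.cos(np.radians(y)),np.sin(np.radians(y))]);print('bottle target',c-.073*X)
print('mat',P(333,40,.002),P(320,205,.002))
box('blue',((110,182),(155,165),(181,218),(137,238)),.024)
box('red',((55,28),(120,18),(156,137),(92,147)),.03)
go(b[0],b[1],.042,-8)
E
```

```text
bottle [ 0.54797562 -0.1942017 ]
timer c [ 0.51244501 -0.07458653] yaw -19.659534973950947 size 0.058621487588015136 0.05906507066011163
bottle target [ 0.4437003  -0.05002712]
mat [ 0.40383609 -0.10079182] [ 0.57137216 -0.12522383]
blue c [ 0.53359861 -0.31123881] yaw 14.995339545034335 size 0.053026815478368836 0.06445831600694102
red c [ 0.41714552 -0.31704616] yaw 0.5698071843816024 size 0.060841793308106316 0.10401082456318726
t 14.0 pos [ 0.5296 -0.1997  0.186 ] yaw -8.0 q6 -108 | spin sh 0.01 shift sh [-0.58  0.26  4.8 ]
```

```bash
cat >> h.py <<'E'
def rect(d,T,lo,hi,roi,z):
    u0,v0,u1,v1=roi; m=np.zeros(d['frame'].shape[:2],np.uint8); m[v0:v1,u0:u1]=cv2.inRange(d['frame'],lo,hi)[v0:v1,u0:u1]
    m=cv2.morphologyEx(m,cv2.MORPH_CLOSE,np.ones((5,5),np.uint8))
    c=max(cv2.findContours(m,cv2.RETR_EXTERNAL,cv2.CHAIN_APPROX_NONE)[0],key=cv2.contourArea)[:,0]
    q=np.array([pt(d,*p,z,T)[:2] for p in c],np.float32)*1000
    r=cv2.minAreaRect(cv2.convexHull(q)); print(np.round(r[0],1),np.round(r[1],1),round(r[2],1)); return r
E
python3 - <<'E'
from h import *
d=np.load('pics/w5.png.npy',allow_pickle=True).item();s=ctrl.state();T=wT(d,s)
print('timer');rect(d,T,(150,150,150),(255,255,255),(325,105,412,195),.018)
print('red');rect(d,T,(90,0,0),(255,90,90),(40,0,170,160),.03)
f=d['frame'][160:245,100:190].astype(int)
print('blue');rect(d,T,(0,0,60),(70,100,255),(100,155,190,245),.024)
E
```

```text
timer
[512.6 -75.6] [64.7 60.4] 71.3
red
[ 416.8 -315.7] [106.3  68.2] 2.2
blue
[ 531.5 -303. ] [70.7 70.1] 13.5
```

```bash
python3 -m inch '-0.58 0.26 0.3 0;0 0 0.9 0;0 0 0.9 0;0 0 0.9 0;0 0 0.9 0'; python3 -m inch '0 0 0.7 0;0 0 0.2 0;0 0 0 0';python3 -m inch '0 0 0 0;0 0 0 0;0 0 0 0;0 0 0 0;0 0 0 0' 1;python3 -m inch '0 0 0 0;0 0 -0.4 0;0 0 -0.6 0;0 0 -0.6 0;0 0 0 0'
python3 - <<'E'
from h import *
go(.4444,-.0525,.095,-18)
E
```

```text
clock: 14.5
eef_pos: [0.548, -0.194, 0.0679]
ee_rot: [[-0.99, 0.138, 0.0], [0.138, 0.99, 0.0], [-0.0, 0.0, -1.0]]
wrist_force: [0.7, 0.3, 0.4]
grip_width: 1.0
gripper_force: 0.0
clock: 14.8
eef_pos: [0.5471, -0.1942, 0.0409]
ee_rot: [[-0.99, 0.138, -0.002], [0.138, 0.99, 0.001], [0.002, 0.001, -1.0]]
wrist_force: [0.4, -0.4, 0.4]
grip_width: 1.001
gripper_force: 0.0
clock: 15.3
eef_pos: [0.5479, -0.1955, 0.0422]
ee_rot: [[-0.99, 0.14, 0.001], [0.14, 0.99, -0.0], [-0.001, -0.0, -1.0]]
wrist_force: [0.5, 0.7, 0.4]
grip_width: 0.619
gripper_force: 0.0
clock: 15.8
eef_pos: [0.5498, -0.1963, 0.0935]
ee_rot: [[-0.99, 0.139, 0.005], [0.139, 0.99, -0.002], [-0.005, -0.002, -1.0]]
wrist_force: [1.3, 0.3, -0.2]
grip_width: 0.446
gripper_force: 30.0
t 15.8 pos [ 0.5498 -0.1963  0.0935] yaw -8.0 q6 -107 | spin sh 2.0 shift sh [ 4.82  3.47 -0.08]
```

The jaws may have closed during the lift, so the gripped height is uncertain. I'll check it in the scene camera.

```bash
python3 - <<'E'
from h import *
d=save('scene','s1.png')
cv2.imwrite('pics/s1c.png',cv2.resize(d['frame'][100:260,200:360,::-1],(640,640)[:2],interpolation=cv2.INTER_CUBIC)[:600])
s=ctrl.state();T=d['camera_from_world'];K=d['intrinsics']
for z in(0,.0425,.085):
    for dz in(0,.05): 
        q=T@np.array([s['eef_pos'][0],s['eef_pos'][1],z+dz,1]);p=K@(q[:3]/q[2]);print(z,dz,(p[:2]-[200,100])*4)
E
```

```text
0 0 [313.73592799 467.41857426]
0 0.05 [316.41130559 405.23820942]
0.0425 0 [316.00234101 414.74324778]
0.0425 0.05 [318.78199351 350.13935533]
0.085 0 [318.35693444 360.01845728]
0.085 0.05 [321.24707938 292.84653104]
```

View pics/s1c.png

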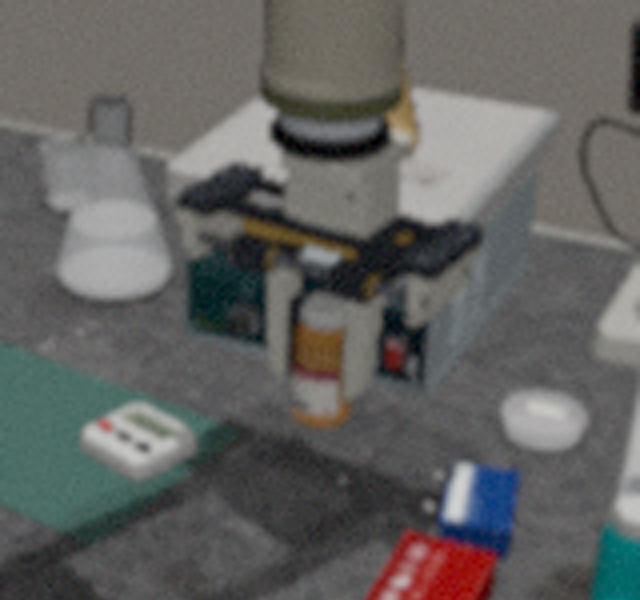

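The bottle is held upright, with its foot at about 0.045 m (crop row 427), so TCP minus foot is about 0.047. Moving it to its place.

```bash
python3 -m inch '0 0 0 1;0 0 0 1;0.6 0.4 0 0;0.9 0.6 0 0;0.9 0.6 0 0';python3 -m inch '0.9 0.7 0 0;0.9 0.7 0 0;0.6 0.45 0 0;0 0 0 0;0 0 0 0'
python3 - <<'E'
from h import *
go(.4444,-.0525,.055,-18)
E
```

```text
clock: 16.35
eef_pos: [0.4926, -0.1267, 0.0884]
ee_rot: [[-0.951, 0.31, -0.002], [0.31, 0.951, 0.001], [0.002, 0.0, -1.0]]
wrist_force: [0.7, -0.8, -0.9]
grip_width: 0.447
gripper_force: 30.0
clock: 16.85
eef_pos: [0.4425, -0.0523, 0.0892]
ee_rot: [[-0.951, 0.308, -0.0], [0.308, 0.951, -0.0], [0.0, -0.0, -1.0]]
wrist_force: [0.1, -0.7, -0.9]
grip_width: 0.448
gripper_force: 30.0
t 16.85 pos [ 0.4425 -0.0523  0.0892] yaw -18.0 q6 -85 | spin sh 0.01 shift sh [-0.06  0.01  1.14]
```

```bash
python3 -m inch '-0.06 0 0.5 0;0 0 0.5 0;0 0 0.2 0;0 0 0 0;0 0 0 0';python3 -m inch '0 0 0.05 0;0 0 0 0;0 0 0 0'; python3 -m inch '0 0 0.05 0;0 0 0 0;0 0 0 0'
```

```text
clock: 17.35
eef_pos: [0.4447, -0.0535, 0.0539]
ee_rot: [[-0.951, 0.31, -0.0], [0.31, 0.951, -0.0], [0.0, -0.0, -1.0]]
wrist_force: [0.6, -0.9, -0.7]
grip_width: 0.449
gripper_force: 30.0
clock: 17.65
eef_pos: [0.4446, -0.053, 0.0525]
ee_rot: [[-0.951, 0.309, 0.0], [0.309, 0.951, -0.0], [-0.0, -0.0, -1.0]]
wrist_force: [-0.5, -0.1, -1.2]
grip_width: 0.444
gripper_force: 30.0
clock: 17.95
eef_pos: [0.4449, -0.0531, 0.052]
ee_rot: [[-0.951, 0.309, 0.001], [0.309, 0.951, -0.0], [-0.001, -0.0, -1.0]]
wrist_force: [-5.0, 0.6, 12.2]
grip_width: 0.448
gripper_force: 30.0
```

```bash
python3 -m inch '0 0 -0.02 0;0 0 0 0;0 0 0 0;0 0 0 0' 0.3;python3 -m inch '0 0 0 0;0 0 -0.3 0;0 0 -0.7 0;0 0 -1 0;0 0 -1 0' 0.3;python3 -m inch '0 0 -1 0;0 0 -0.6 0;0 0 0 0;0 0 0 0'
python3 - <<'E'
from h import *
go(.417,-.320,.15,2)
E
```

```text
clock: 18.35
eef_pos: [0.4444, -0.0529, 0.0512]
ee_rot: [[-0.951, 0.309, -0.0], [0.309, 0.951, 0.0], [0.0, 0.0, -1.0]]
wrist_force: [0.0, -0.2, 0.3]
grip_width: 0.692
gripper_force: 0.0
clock: 18.85
eef_pos: [0.444, -0.0529, 0.1426]
ee_rot: [[-0.951, 0.309, -0.001], [0.309, 0.951, 0.0], [0.001, -0.0, -1.0]]
wrist_force: [0.8, -0.6, 0.1]
grip_width: 0.696
gripper_force: 0.0
clock: 19.25
eef_pos: [0.4446, -0.053, 0.1895]
ee_rot: [[-0.951, 0.309, 0.001], [0.309, 0.951, -0.0], [-0.001, 0.0, -1.0]]
wrist_force: [-1.0, 0.3, -0.2]
grip_width: 0.702
gripper_force: 0.0
t 19.25 pos [ 0.4446 -0.053   0.1895] yaw -18.0 q6 -85 | spin sh -4.0 shift sh [ 1.23 -8.86  1.31]
```

```bash
python3 -m inch '0 0 0 -1;0 0 0 -1;0 0 0 -1;0 0 0 -1;0.1 -0.9 0 0' 0;python3 -m inch '0.1 -1 0.2 0;0.2 -1 0.2 0;0.2 -1 0.2 0;0.2 -1 0 0;0.2 -1 0 0';python3 -m inch '0.2 -1 0 0;0 -1 0 0;0 -0.96 0 0;0 0 0 0;0 0 0 0'
python3 - <<'E'
from h import *
go(.417,-.320,.17,2)
d=save('wrist','w6.png')
E
```

```text
clock: 19.75
eef_pos: [0.4415, -0.0782, 0.1873]
ee_rot: [[-0.999, -0.04, -0.003], [-0.04, 0.999, 0.002], [0.003, 0.002, -1.0]]
wrist_force: [-0.3, -0.2, -0.5]
grip_width: 0.995
gripper_force: 0.0
clock: 20.25
eef_pos: [0.4191, -0.2313, 0.1691]
ee_rot: [[-0.999, -0.035, -0.003], [-0.035, 0.999, 0.002], [0.003, 0.002, -1.0]]
wrist_force: [1.2, 0.2, 0.4]
grip_width: 1.003
gripper_force: 0.0
clock: 20.75
eef_pos: [0.4167, -0.3193, 0.1694]
ee_rot: [[-0.999, -0.033, -0.002], [-0.033, 0.999, 0.003], [0.002, 0.003, -1.0]]
wrist_force: [-0.4, -0.3, 0.2]
grip_width: 1.002
gripper_force: 0.0
t 20.75 pos [ 0.4167 -0.3193  0.1694] yaw 1.9 q6 -135 | spin sh -0.02 shift sh [-0.01 -0.02 -0.02]
```

View pics/w6.png

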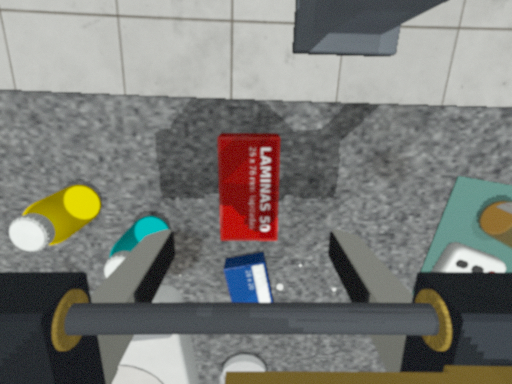

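Red carton spans (219,133) to (278,240), square to the jaws. The blue carton is just behind it at (248,280).

```bash
python3 - <<'E'
from h import *
d=np.load('pics/w6.png.npy',allow_pickle=True).item();s=ctrl.state();T=wT(d,s)
r=rect(d,T,(90,0,0),(255,90,90),(200,110,300,250),.03)
for q in((219,133),(280,133),(277,240),(221,240)):print(pt(d,*q,.03,T))
go(.417,-.319,.034,2)
E
```

```text
[ 416.5 -320.3] [111.1  65.5] 0.4
[ 0.36351936 -0.34847672  0.03      ]
[ 0.36164197 -0.29259936  0.03      ]
[ 0.46927749 -0.28903106  0.03      ]
[ 0.47113783 -0.34616819  0.03      ]
t 20.8 pos [ 0.417  -0.3188  0.1698] yaw 2.0 q6 -135 | spin sh -0.01 shift sh [-0.01 -0.02  4.53]
```

```bash
python3 -m inch '0.33 0 0.5 0;0 0 0.9 0;0 0 0.9 0;0 0 0.9 0;0 0 0.8 0'; python3 -m inch '0 0 0.4 0;0 0 0.15 0;0 0 0 0;0 0 0 0'; python3 -m inch '0 0 0 0;0 0 0 0;0 0 0 0;0 0 0 0;0 0 0 0' 1;python3 -m inch '0 0 0 0;0 0 0 0;0 0 0 0' 1
```

```text
clock: 21.3
eef_pos: [0.4074, -0.3183, 0.0496]
ee_rot: [[-0.999, -0.036, -0.001], [-0.036, 0.999, 0.001], [0.001, 0.001, -1.0]]
wrist_force: [0.6, -0.2, -0.4]
grip_width: 1.001
gripper_force: 0.0
clock: 21.7
eef_pos: [0.4085, -0.3207, 0.0361]
ee_rot: [[-0.999, -0.035, 0.001], [-0.035, 0.999, -0.001], [-0.001, -0.001, -1.0]]
wrist_force: [-0.1, 0.2, 0.5]
grip_width: 1.001
gripper_force: 0.0
clock: 22.2
eef_pos: [0.4079, -0.3205, 0.035]
ee_rot: [[-0.999, -0.035, 0.0], [-0.035, 0.999, -0.0], [-0.0, -0.0, -1.0]]
wrist_force: [-0.4, 1.3, 0.6]
grip_width: 0.621
gripper_force: 27.2
clock: 22.5
eef_pos: [0.4078, -0.3204, 0.035]
ee_rot: [[-0.999, -0.035, 0.0], [-0.035, 0.999, -0.0], [-0.0, -0.0, -1.0]]
wrist_force: [-0.9, -1.4, 2.1]
grip_width: 0.623
gripper_force: 30.0
```

```bash
python3 -m inch '0 0 -0.5 0;0 0 -0.9 0;0 0 -0.9 0;0 0 -0.9 0;0 0 -0.9 0'; python3 -m inch '0 0 -0.4 1;0 0 0 1;0 0 0 0;0 0 0 0'
python3 - <<'E'
from h import *
go(.5219,.0479,None,-8.1)
E
```

```text
clock: 23.0
eef_pos: [0.4076, -0.3198, 0.1596]
ee_rot: [[-0.999, -0.035, -0.0], [-0.035, 0.999, 0.0], [0.0, 0.0, -1.0]]
wrist_force: [0.6, -0.5, -2.0]
grip_width: 0.621
gripper_force: 30.0
clock: 23.4
eef_pos: [0.4076, -0.3199, 0.1699]
ee_rot: [[-0.991, 0.137, -0.0], [0.137, 0.991, 0.001], [0.0, 0.0, -1.0]]
wrist_force: [0.5, -0.3, -2.1]
grip_width: 0.623
gripper_force: 30.0
t 23.4 pos [ 0.4076 -0.3199  0.1699] yaw -7.9 q6 -126 | spin sh 0.05 shift sh [-2.05 12.67  0.  ]
```

```bash
python3 -m inch '-0.1 0.8 0 0.05;-0.2 0.9 0 0;-0.2 0.9 0 0;-0.2 0.9 0 0;-0.2 0.9 0 0'; python3 -m inch '-0.2 0.9 0 0;-0.2 0.9 0 0;-0.2 0.9 0 0;-0.2 0.9 0 0;-0.2 0.9 0 0';python3 -m inch '-0.15 0.9 0 0;0 0.9 0 0;0 0.9 0 0;0 0.97 0 0;0 0 0 0';python3 -m inch '0 0 0 0;0 0 0 0'
python3 - <<'E'
from h import *
go(.5219,.0479,.042,-8.1)
save('wrist','w7.png')
E
```

```text
clock: 23.9
eef_pos: [0.4532, -0.1921, 0.1693]
ee_rot: [[-0.99, 0.142, -0.001], [0.142, 0.99, 0.001], [0.001, 0.001, -1.0]]
wrist_force: [0.2, 0.4, -1.4]
grip_width: 0.619
gripper_force: 30.0
clock: 24.4
eef_pos: [0.5022, -0.0628, 0.1693]
ee_rot: [[-0.99, 0.141, -0.001], [0.141, 0.99, 0.0], [0.001, 0.0, -1.0]]
wrist_force: [0.7, -0.1, -2.0]
grip_width: 0.624
gripper_force: 30.0
clock: 24.9
eef_pos: [0.5224, 0.0472, 0.1693]
ee_rot: [[-0.99, 0.139, -0.001], [0.139, 0.99, 0.001], [0.002, 0.001, -1.0]]
wrist_force: [0.4, -0.9, -2.2]
grip_width: 0.621
gripper_force: 30.0
clock: 25.1
eef_pos: [0.5224, 0.0436, 0.1695]
ee_rot: [[-0.99, 0.143, -0.001], [0.143, 0.99, -0.0], [0.001, -0.0, -1.0]]
wrist_force: [-0.5, 0.6, -2.3]
grip_width: 0.627
gripper_force: 30.0
t 25.1 pos [0.5224 0.0436 0.1695] yaw -8.2 q6 -83 | spin sh -0.02 shift sh [0.03 0.14 4.25]
```

View pics/w7.png

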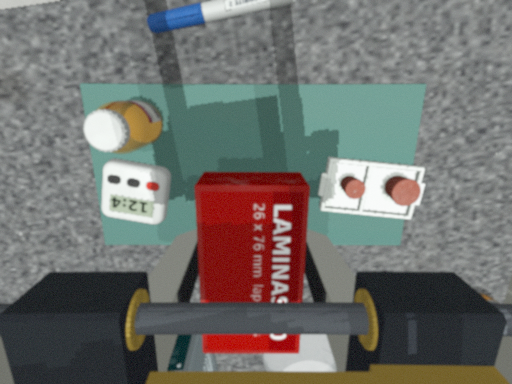

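Whole mat in view: corners (80,85), (425,85), (403,243), (103,246). Both stoppers stand in their compartments, at (353,187) and (404,190). The bottle stands in front of the timer. I'll recheck the target from these corners.

```bash
python3 - <<'E'
from h import *
d=np.load('pics/w7.png.npy',allow_pickle=True).item();s=ctrl.state();T=wT(d,s)
q=[pt(d,*c,.002,T)[:2] for c in((80,85),(425,85),(403,243),(103,246))];c=np.mean(q,0);print(np.round(q,4),c)
y=(q[1]-q[0]+q[2]-q[3]);y/=np.linalg.norm(y);x=np.array([y[1],-y[0]]);print('yaw',np.degrees(np.arctan2(-y[0],y[1])))
t=c+.02*x; print('red target',t,'cap',pt(d,107,131,.087,T)); t-=.0088*x; go(t[0],t[1],.042,-8.1)
print('timer');rect(d,T,(150,150,150),(255,255,255),(95,154,175,230),.018)
E
```

```text
[[ 0.4036 -0.1036]
 [ 0.4512  0.2227]
 [ 0.6165  0.2025]
 [ 0.5717 -0.131 ]] [0.51075058 0.04764239]
yaw -7.969686519373565
red target [0.53055741 0.04486941] cap [ 0.44656818 -0.05024288  0.087     ]
t 25.15 pos [0.5225 0.0434 0.1696] yaw -8.3 q6 -83 | spin sh -0.03 shift sh [0.03 0.09 4.25]
timer
[512.2 -74.3] [64.3 61.3] 70.7
```

The bottle sits at about (-0.070, +0.001) in the timer frame, which is good. Lowering the red carton.

```bash
python3 -m inch '0.03 0.1 0.5 0;0 0 0.9 0;0 0 0.9 0;0 0 0.9 0;0 0 0.6 0'; python3 -m inch '0 0 0.4 0;0 0 0.1 0;0 0 0 0;0 0 0 0'
```

```text
clock: 25.65
eef_pos: [0.5204, 0.0467, 0.0524]
ee_rot: [[-0.989, 0.145, -0.003], [0.145, 0.989, 0.0], [0.003, -0.0, -1.0]]
wrist_force: [0.1, 0.7, -2.1]
grip_width: 0.617
gripper_force: 30.0
clock: 26.05
eef_pos: [0.5232, 0.0472, 0.0419]
ee_rot: [[-0.99, 0.144, 0.002], [0.144, 0.99, 0.0], [-0.002, 0.0, -1.0]]
wrist_force: [-0.5, 0.8, -1.3]
grip_width: 0.623
gripper_force: 30.0
```

```bash
python3 -c "
from h import *
go(.5219,.0461,.0375,-8)"
```

```text
t 26.05 pos [0.5232 0.0472 0.0419] yaw -8.3 q6 -82 | spin sh -0.05 shift sh [ 0.04 -0.04  0.15]
```

```bash
python3 -m inch '0.04 0 0.1 0;0 0 0.05 0;0 0 0 0;0 0 0 0';python3 -m inch '0 0 0 0;0 0 0 0;0 0 0 0;0 0 0 0' 0.2;python3 -m inch '0 0 -0.4 0;0 0 -1 0;0 0 -1 0;0 0 -1 0;0 0 -1 0'
python3 - <<'E'
from h import *
go(.533,-.315,.16,14)
E
```

```text
clock: 26.45
eef_pos: [0.5217, 0.0475, 0.037]
ee_rot: [[-0.99, 0.144, 0.001], [0.144, 0.99, 0.0], [-0.001, 0.0, -1.0]]
wrist_force: [0.6, 0.3, 3.7]
grip_width: 0.619
gripper_force: 30.0
clock: 26.85
eef_pos: [0.521, 0.0474, 0.0362]
ee_rot: [[-0.99, 0.144, -0.0], [0.144, 0.99, -0.0], [0.0, -0.0, -1.0]]
wrist_force: [0.2, -0.3, 0.7]
grip_width: 0.798
gripper_force: 0.0
clock: 27.35
eef_pos: [0.5211, 0.0474, 0.1706]
ee_rot: [[-0.99, 0.144, 0.001], [0.144, 0.99, -0.0], [-0.001, 0.0, -1.0]]
wrist_force: [0.0, -0.6, -0.6]
grip_width: 0.799
gripper_force: 0.0
t 27.35 pos [0.5211 0.0474 0.1706] yaw -8.3 q6 -82 | spin sh -4.45 shift sh [  2.54 -11.82   0.35]
```

```bash
python3 -m inch '0 0 0 -0.9;0 0 0 -0.9;0 0 0 -0.9;0 0 0 -0.9;0 0 0 -0.85' 0;python3 -m inch '0.2 -0.9 0 0;0.2 -1 0 0;0.2 -1 0 0;0.2 -1 0 0;0.2 -1 0 0';python3 -m inch '0.2 -1 0 0;0.2 -1 0 0;0.2 -1 0 0;0.2 -1 0 0;0.2 -1 0 0';python3 -m inch '0.3 -1 0 0;0.24 -0.92 0 0;0 0 0 0;0 0 0 0;0 0 0 0'
python3 - <<'E'
from h import *
go(.533,-.315,.17,14)
d=save('wrist','w8.png')
cv2.imwrite('pics/w8c.png',cv2.resize(d['frame'][80:290,100:380,::-1],(800,600),interpolation=cv2.INTER_CUBIC))
E
```

```text
clock: 27.85
eef_pos: [0.5212, 0.0474, 0.1694]
ee_rot: [[-0.97, -0.245, 0.001], [-0.245, 0.97, -0.0], [-0.001, -0.0, -1.0]]
wrist_force: [0.5, -0.5, 0.2]
grip_width: 0.996
gripper_force: 0.0
clock: 28.35
eef_pos: [0.5276, -0.1037, 0.1695]
ee_rot: [[-0.97, -0.242, 0.001], [-0.242, 0.97, -0.0], [-0.001, -0.0, -1.0]]
wrist_force: [0.4, -0.7, 0.8]
grip_width: 1.001
gripper_force: 0.0
clock: 28.85
eef_pos: [0.5347, -0.2566, 0.1694]
ee_rot: [[-0.97, -0.242, 0.001], [-0.242, 0.97, -0.0], [-0.001, -0.001, -1.0]]
wrist_force: [0.7, -0.7, 0.2]
grip_width: 0.998
gripper_force: 0.0
clock: 29.35
eef_pos: [0.5329, -0.3142, 0.1687]
ee_rot: [[-0.97, -0.242, 0.0], [-0.242, 0.97, 0.0], [-0.0, 0.0, -1.0]]
wrist_force: [0.3, 0.2, -0.3]
grip_width: 1.004
gripper_force: 0.0
t 29.35 pos [ 0.5329 -0.3142  0.1687] yaw 14.0 q6 -139 | spin sh 0.0 shift sh [ 0.   -0.03 -0.04]
```

View pics/w8c.png

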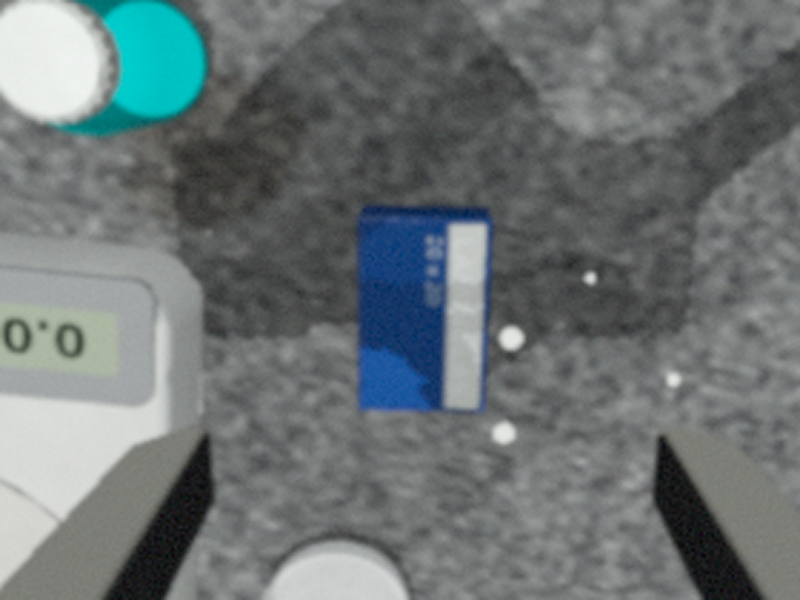

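Blue carton top corners in the crop: (361,218), (489,222), (484,410), (359,409). It is square to the jaws, the balance is to the left outside the finger span, and the beads lie below fingertip height.

```bash
python3 - <<'E'
from h import *
d=np.load('pics/w8.png.npy',allow_pickle=True).item();s=ctrl.state();T=wT(d,s)
q=[pt(d,100+u/2.857,80+v/2.857,.024,T)[:2] for u,v in((361,218),(489,220),(484,410),(359,409))];c=np.mean(q,0)
a=q[3]-q[0]+q[2]-q[1];print(np.round(q,4),c,'yaw',np.degrees(np.arctan2(a[1],a[0])),np.linalg.norm(a)/2)
go(c[0],c[1],.034,14)
E
```

```text
[[ 0.508  -0.3431]
 [ 0.4983 -0.3015]
 [ 0.5649 -0.2853]
 [ 0.5753 -0.3288]] [ 0.5366009  -0.31466051] yaw 12.825369704307988 0.06870348758288164
t 29.4 pos [ 0.5331 -0.314   0.1686] yaw 14.0 q6 -139 | spin sh 0.01 shift sh [-0.11 -0.05  4.49]
```

```bash
python3 -m inch '-0.11 -0.05 0.5 0.1;0 0 0.9 0;0 0 0.9 0;0 0 0.9 0;0 0 0.6 0' 0.2; python3 -m inch '0 0 0.4 0;0 0 0.2 0;0 0 0.08 0;0 0 0 0;0 0 0 0'; python3 -m inch '0 0 0 0;0 0 0 0;0 0 0 0;0 0 0 0;0 0 0 0' 1;python3 -m inch '0 0 0 0;0 0 0 0;0 0 0 0' 1
```

```text
clock: 29.9
eef_pos: [0.5353, -0.3138, 0.0507]
ee_rot: [[-0.972, -0.234, -0.003], [-0.234, 0.972, 0.002], [0.002, 0.003, -1.0]]
wrist_force: [0.3, 0.3, -0.6]
grip_width: 0.801
gripper_force: 0.0
clock: 30.4
eef_pos: [0.5372, -0.3162, 0.0351]
ee_rot: [[-0.972, -0.233, 0.002], [-0.233, 0.972, -0.001], [-0.001, -0.001, -1.0]]
wrist_force: [0.4, 0.5, -0.5]
grip_width: 0.798
gripper_force: 0.0
clock: 30.9
eef_pos: [0.5365, -0.3158, 0.0341]
ee_rot: [[-0.972, -0.233, 0.0], [-0.233, 0.972, -0.0], [-0.0, -0.0, -1.0]]
wrist_force: [-0.4, 0.4, 1.2]
grip_width: 0.48
gripper_force: 30.0
clock: 31.2
eef_pos: [0.5365, -0.3158, 0.0341]
ee_rot: [[-0.972, -0.233, 0.0], [-0.233, 0.972, -0.0], [-0.0, -0.0, -1.0]]
wrist_force: [-1.3, 0.8, 1.3]
grip_width: 0.478
gripper_force: 30.0
```

```bash
python3 -m inch '0 0 -0.5 0;0 0 -1 0;0 0 -1 0;0 0 -1 0;0 0 -1 0'; python3 -m inch '0 0 -0.5 0.9;0 0 0 0.9;0 0 0 0.9;0 0 0 0.9;0 0 0 0.75'
python3 - <<'E'
from h import *
go(.500,.0475,None,-8.2)
E
```

```text
clock: 31.7
eef_pos: [0.5364, -0.3156, 0.1712]
ee_rot: [[-0.972, -0.233, 0.0], [-0.233, 0.972, -0.0], [-0.0, -0.0, -1.0]]
wrist_force: [1.4, -0.3, 0.6]
grip_width: 0.483
gripper_force: 30.0
clock: 32.2
eef_pos: [0.5365, -0.3157, 0.185]
ee_rot: [[-0.989, 0.147, 0.001], [0.147, 0.989, -0.0], [-0.001, -0.0, -1.0]]
wrist_force: [0.8, 0.8, -1.3]
grip_width: 0.481
gripper_force: 30.0
t 32.2 pos [ 0.5365 -0.3157  0.185 ] yaw -8.4 q6 -117 | spin sh -0.05 shift sh [ 2.93 11.81 -0.  ]
```

```bash
python3 -m inch '0.2 0.8 0 -0.05;0.2 1 0 0;0.2 1 0 0;0.2 1 0 0;0.2 1 0 0';python3 -m inch '0.2 1 0 0;0.2 1 0 0;0 1 0 0;0 1 0 0;0 1 0 0';python3 -m inch '-0.5 1 0 0;-0.5 1 0 0;0 0.4 0 0;0 0 0 0;0 0 0 0'
python3 - <<'E'
from h import *
go(.5306,.0455,.09,-8.2)
d=save('wrist','w9.png');s=ctrl.state();T=wT(d,s)
print('red');rect(d,T,(90,0,0),(255,90,90),(180,20,330,330),.032)
E
```

```text
clock: 32.7
eef_pos: [0.5267, -0.1678, 0.1849]
ee_rot: [[-0.99, 0.14, 0.001], [0.14, 0.99, -0.0], [-0.001, -0.0, -1.0]]
wrist_force: [-0.5, 1.2, 1.2]
grip_width: 0.484
gripper_force: 30.0
clock: 33.2
eef_pos: [0.536, -0.0175, 0.1851]
ee_rot: [[-0.99, 0.14, 0.001], [0.14, 0.99, -0.0], [-0.001, 0.0, -1.0]]
wrist_force: [0.8, -0.6, -0.5]
grip_width: 0.481
gripper_force: 30.0
clock: 33.7
eef_pos: [0.5752, 0.0479, 0.1842]
ee_rot: [[-0.99, 0.139, -0.0], [0.139, 0.99, -0.001], [0.0, -0.001, -1.0]]
wrist_force: [-0.1, 0.1, -1.1]
grip_width: 0.481
gripper_force: 30.0
t 33.7 pos [0.5752 0.0479 0.1842] yaw -8.0 q6 -82 | spin sh 0.04 shift sh [ 1.46 -0.29  3.14]
red
[524.9  48.2] [59.1 93.1] 81.5
```

View pics/w9.png

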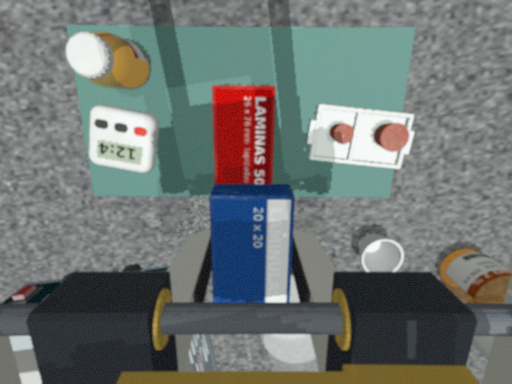

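Red carton lies as planned (top edge from (213,87) to (275,87)), with centre at about (0.531, 0.047) and yaw about -8.3°. Both stoppers and the crucible are in order. Placing the blue carton.

```bash
python3 -m inch '0.75 -0.12 0 0.05;0.72 -0.11 0.3 0;0 0 0.8 0;0 0 0.9 0;0 0 0.9 0';python3 -m inch '0 0 0.6 0;0 0 0.2 0;0 0 0 0;0 0 0 0'
python3 -c "
from h import *
go(.5306,.0472,.0665,-8.3)"
```

```text
clock: 34.25
eef_pos: [0.5309, 0.0464, 0.0967]
ee_rot: [[-0.989, 0.145, 0.001], [0.145, 0.989, -0.0], [-0.001, -0.0, -1.0]]
wrist_force: [-0.3, -0.6, -1.2]
grip_width: 0.48
gripper_force: 30.0
clock: 34.65
eef_pos: [0.5317, 0.0473, 0.0742]
ee_rot: [[-0.99, 0.145, 0.002], [0.145, 0.99, -0.0], [-0.002, 0.0, -1.0]]
wrist_force: [0.4, 0.1, -0.2]
grip_width: 0.479
gripper_force: 30.0
t 34.65 pos [0.5317 0.0473 0.0742] yaw -8.3 q6 -82 | spin sh -0.0 shift sh [ 0.04 -0.01  0.26]
```

```bash
python3 -m inch '0 0 0.15 0;0 0 0.09 0;0 0 0 0;0 0 0 0';python3 -m inch '0 0 0.03 0;0 0 0 0;0 0 0 0';python3 -m inch '0 0 0 0;0 0 0 0;0 0 0 0' 0.38;python3 -m inch '0 0 -0.4 0;0 0 -1 0;0 0 -1 0;0 0 -1 0;0 0 -1 0';python3 -m inch '-1 0 0 0;-1 0 0 0;0 0 0 0;0 0 0 0'
python3 - <<'E'
from h import *
save('wrist','wf.png')
E
```

```text
clock: 35.05
eef_pos: [0.5313, 0.0478, 0.066]
ee_rot: [[-0.99, 0.144, 0.001], [0.144, 0.99, -0.0], [-0.001, 0.0, -1.0]]
wrist_force: [-0.4, -0.9, 0.8]
grip_width: 0.481
gripper_force: 30.0
clock: 35.35
eef_pos: [0.5314, 0.0478, 0.066]
ee_rot: [[-0.99, 0.144, 0.001], [0.144, 0.99, -0.0], [-0.001, -0.0, -1.0]]
wrist_force: [-3.8, 0.2, 9.3]
grip_width: 0.48
gripper_force: 30.0
clock: 35.65
eef_pos: [0.5309, 0.0478, 0.0646]
ee_rot: [[-0.99, 0.144, -0.0], [0.144, 0.99, 0.0], [0.0, -0.0, -1.0]]
wrist_force: [-0.3, -0.2, 0.5]
grip_width: 0.613
gripper_force: 0.0
clock: 36.15
eef_pos: [0.531, 0.0478, 0.199]
ee_rot: [[-0.99, 0.144, 0.001], [0.144, 0.99, -0.0], [-0.001, 0.0, -1.0]]
wrist_force: [-0.5, 0.6, -0.3]
grip_width: 0.618
gripper_force: 0.0
clock: 36.55
eef_pos: [0.5903, 0.0391, 0.1969]
ee_rot: [[-0.99, 0.144, -0.001], [0.144, 0.99, 0.0], [0.001, -0.0, -1.0]]
wrist_force: [-0.4, -1.0, 0.2]
grip_width: 0.62
gripper_force: 0.0
```

View pics/wf.png

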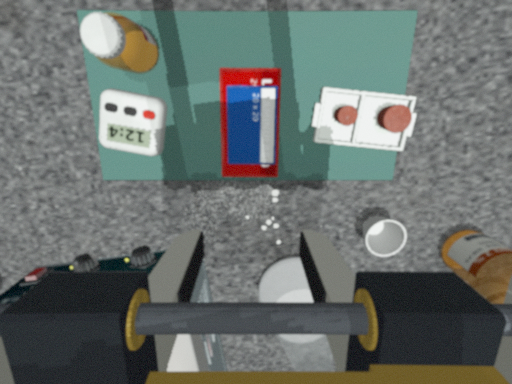

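Final view: blue carton (226–277, 85–165) on the red one (221–279, 68–177). The bottle is standing, both stoppers are in their compartments, and the crucible at (385,237) is untouched. A numeric check before handing in.

```bash
python3 - <<'E'
from h import *
d=np.load('pics/wf.png.npy',allow_pickle=True).item();s=ctrl.state();T=wT(d,s)
def f(n,q,z):
    t=np.array([pt(d,*c,z,T)[:2] for c in q]);a=t[3]-t[0]+t[2]-t[1];c=t.mean(0);r=c-[.5108,.0485]
    print(n,c,'mat',r@[.99,-.141],r@[.141,.99],'yaw',np.degrees(np.arctan2(a[1],a[0])),'len',np.linalg.norm(a)/2)
f('mat',((68,11),(415,11),(393,180),(103,180)),.002)
f('red',((221,70),(280,70),(279,176),(222,177)),.032)
f('blue',((226,86),(277,86),(274,165),(228,165)),.056)
print('cap',pt(d,102,35,.087,T))
E
```

```text
mat [0.50964364 0.04557767] mat -0.000732750036588297 -0.003056152351851593 yaw -6.372909341276866 len 0.16932808412169145
red [0.53181268 0.04819269] mat 0.02084588931430523 0.0026585483578305128 yaw -8.347961703931041 len 0.10284007361886864
blue [0.53088113 0.04908461] mat 0.019797884789777995 0.00341020559333631 yaw -8.667798511957223 len 0.07057836821558865
cap [ 0.44637121 -0.05069805  0.087     ]
```

All measured values are within tolerance.

```bash
python3 -c "
from workcell import ctrl
print(ctrl.finish_job())"
```

```text
the job is handed in; nothing more can be done
None
```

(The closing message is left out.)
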